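# Tap a jammed fittings bottle free

## Task

Something has jammed across the narrow neck of the tilted bottle of fittings on its stand. Tap the red bumper on the side of that bottle, gently, with the fingertips until the copper stub and the brass ball have both dropped into the blue catch tray under its mouth, then draw back. Leave the spare bottle that stands upright on the bench alone.

Things in the scene. Friction and masses are not known exactly. Their poses are not given: they have to be found in the camera images.
- bottle: Clear flat bottle, orange ring, fixed mouth down at 52 degrees on a grey stand with a blue tray. Origin on the bench midway between its sides; x level the way the mouth points, y left, z up. Bottle y -42..42 mm, x -54..44, highest (z 167) at its back, x -21. Neck 41 wide, 28 high inside. Tray inside x 2..153, y -60..60, floor z 6, rim z 45. Red bumpers: axis x 0, z 111, ends y 76 and -76.
- bumper_left (a point): Centre of the outer end of the left (bottle's +y) red bumper, 26 mm across, 34 mm out from the side; its twin is mirrored on the right. Either side wall is a springy flap: pushing a bumper level 18 to 22 mm towards the bottle's middle shoves the stub off the neck's shoulder; force rises evenly to about 6 N, hard stop at 23 mm, it springs back. If needed tap again or on the other side.
- stub: Piece of copper rod, 12 mm in diameter and 49 mm long, origin at its middle, long axis its own y. At the start it lies across the inside of the bottle's neck, caught on both shoulders, 97 mm above the bench.
- ball: Brass ball, 18 mm in diameter, origin at its centre. At the start it lies in the bottle just behind the stub, which holds it back.
- spare: A bystander: a similar closed clear square bottle, 78 mm by 78 mm and 149 mm tall with a blue foot and an orange cap, standing loose and upright on the bench. Origin at the centre of its underside, z up.

How it is judged:
On the way:
1. the fingers tap the bottle on its stand (contact force between the fingers and bottle above 1 N).
At the end, for the whole second after the job is handed in: The copper stub and the brass ball both lie inside the catch tray (centres within its walls and less than 45 mm above the bench), the stub at rest, and the spare bottle stands upright within 30 mm of where it was (x of stub in the frame of bottle between 0 and 0.155 m and y of stub in the frame of bottle between -0.062 and 0.062 m and height (world z) of each of stub, ball below 0.045 m and x of ball in the frame of bottle between 0 and 0.155 m and y of ball in the frame of bottle between -0.062 and 0.062 m and linear speed of stub below 0.05 m/s and distance of spare from where it was at the start of the episode below 0.03 m and angle between spare's own z axis and vertical below 0.2 rad); the robot touches nothing.
It fails at once if the tilted bottle is struck or pressed hard by the fingers, with more than 60 N (contact force between the fingers and bottle above 60 N).
It fails at once if the spare bottle is knocked over or shoved (angle between spare's own z axis and vertical above 0.3 rad or distance of spare from where it was at the start of the episode above 0.05 m).
It also fails if it takes over 40 s, if anything falls off the work surface, if the arm or the gripper's body presses on something with over 40 N, if the wrist force passes 120 N, or if a joint passes its speed limit or range.

## Robot

A 6-joint arm with a two-finger parallel gripper is mounted at the origin on the work surface. World frame = base frame: x ahead of the robot, y to its left, z up, the work surface at z = 0. Lengths are in m, angles in rad, forces in N, time in s.
With the tool pointing down it reaches from about 0.35 to 0.975 m from the base axis. Payload 4.9 kg.
Tool frame: the origin (TCP) lies midway between the tips of the shut fingers; the grasp point (between the pads) lies behind it (manip.grasp_offset is the y of the grasp point in the tool frame, in m); y points along the fingers, z is the direction in which the jaws open and shut, and the axes are right-handed (so a half turn about y gives the same grasp; the last joint's range is limited). The gripper opens to 85 mm and grips with 20 to 120 N. Pads are 22 mm wide; open, the fingers measure 114 mm over their backs; the gripper's body (76 mm by 85 mm) begins 54 mm behind the grasp point. The pads swing forward as they close: fully open they stand 13 mm farther back than shut.
Start: joints at [-1.31, 0.053, 1.613, -0, 1.476, -0.119], TCP at [0.232, -0.58, 0.2] pointing down, gripper open.
Joint ranges: [-3.01, 3.01], [-1.01, 2.22], [0.06, 2.58], [-1.02, 4.17], [0.09, 2.62], [-3.14, 3.14]. Speed limits (rad/s): [2.57, 2.57, 3.14, 3.14, 3.14, 3.14].

## Interface

Orientations are given as a unit quaternion [w, x, y, z].
In Python, from plant import manip gives the robot as it stands. The module is installed in compiled form; this text tells all that it offers.
- The arm moves only by the shell command python3 -m jog 'ROWS'. ROWS is a JSON object of lists of equal length, an entry for each row: "offset": the shift along the world's x, y, z in units of 50 mm (1.0 is 50 mm), a list of three; "angular": the turn, a rotation vector about the world's x, y, z in units of 6 degrees (1.0 is 6 degrees), a list of three; "jaw": the finger opening in mm, from 0 to 85.4. In form: {"offset": [[tx, ty, tz], ...], "angular": [[ax, ay, az], ...], "jaw": [jaw, ...]}. A call has 1 to 12 rows; each row shifts and turns the commanded pose from where the row before left it; what a row does not reach is not made up. A row lasts 1/10 s, in which the tool goes at most 50 mm and 8.59 degrees, less where a joint would pass 70% of its speed; a pose out of reach is approached as far as the arm can. A call is refused whole if a number of a shift passes 1 or a number of a turn 1, either way. A call with a gripper value outside its range is refused whole. The fingers move at their own pace and stop on an object; the grip force is fixed at half the most. Time passes only in rows, so rows that do not move let the fingers close. It gives the time, the measured TCP pose, the force and the opening at its end, in the units of the state.
- manip.state(): the state, without advancing time (a new reading comes with each control period).
- manip.grab_frame(name): name is "scene" or "top"; returns the picture (384x512x3 uint8, blue, green, red); there is no depth.
- manip.camera_model(name): a dict with "fx", "fy", "cx", "cy" (pixels), "k1" (the pictures are not rectified: a ray, as slopes to the right and down, at radius r is drawn at 1 + k1 r^2 times it, then the intrinsics apply), "rvec" (rotation vector, rad) and "tvec" (3), from world to camera coordinates, as OpenCV has them. Camera axes: x right, y down, z forward; pixel columns grow to the right and rows downward; lengths in m; the calibration is good to about 2 mm. A picture is of the moment at which its call begins. camera_model takes no time and is no camera call.
- manip.job_done(): hands the job in, once; it reports no verdict.
The state is a dict: "time": time; "joint_pos": joint angles; "joint_vel": joint speeds; "joint_efforts": joint torques, N m; "tool_pos": TCP position; "tool_rot": TCP orientation; "contact_force": force on the tool from outside, world axes, zero at the start; "ft_torque": the same for the moment, N m; "gripper_width": opening from 0.0 (shut) to 1.0 (fully open).
Only numpy, scipy, OpenCV 4.12 (cv2) and the standard library are available. Lean on these libraries where they do the work, as an engineer would, in place of code of your own. Each camera call takes 0.05 s, during which the arm holds its last target.

## Working session

There is one attempt and no reset: what is moved stays moved. The work goes in short steps, Python scripts to look and compute and a shell command to move; the robot and the scene stay as the last step left them, time stands still between calls to the robot, and variables do not carry over. Pictures are saved under pics/ and viewed, and the job is handed in when it is done.

```bash
mkdir -p pics; python3 - <<'E'
from plant import manip
import cv2
for n in("scene","top"):
    cv2.imwrite(f"pics/{n}0.png",manip.grab_frame(n)); print(n,manip.camera_model(n))
s=manip.state();print(s,manip.grasp_offset)
E
```

```text
scene {'fx': 416.8209472850636, 'fy': 416.8209472850636, 'cx': 257.3267297193709, 'cy': 192.65119898379288, 'k1': 0.037879661116641004, 'rvec': array([ 2.21699802,  0.84440177, -0.33885658]), 'tvec': array([-0.36741972, -0.15927783,  1.58427947])}
top {'fx': 433.9261223870786, 'fy': 433.9261223870786, 'cx': 253.48844025580138, 'cy': 191.81581363361752, 'k1': 0.015546065627764755, 'rvec': array([ 2.1868158 , -2.15602984,  0.10437259]), 'tvec': array([-0.00382759,  0.52032142,  1.16564496])}
{'time': 0.1, 'joint_pos': array([-1.31004751e+00,  5.32821057e-02,  1.61415714e+00,  2.36077977e-05,
        1.47599804e+00, -1.18974430e-01]), 'joint_vel': array([ 0.00108576, -0.00313527, -0.00374983,  0.00081434, -0.00102819,
        0.00084029]), 'joint_efforts': array([ 2.61885743e-04, -3.94906497e+01, -3.71363068e+01, -1.18144939e-06,
        3.96454110e-03, -4.11947980e-06]), 'tool_pos': array([ 0.23152588, -0.57986795,  0.19889116]), 'tool_rot': array([ 0.13340857, -0.13348438,  0.69505131, -0.69374906]), 'contact_force': array([ 0.46114972, -0.12422311,  0.55276881]), 'ft_torque': array([0.0155662 , 0.02843607, 0.01978524]), 'gripper_width': 0.9999785710776667} -0.0187
```

View pics/scene0.png

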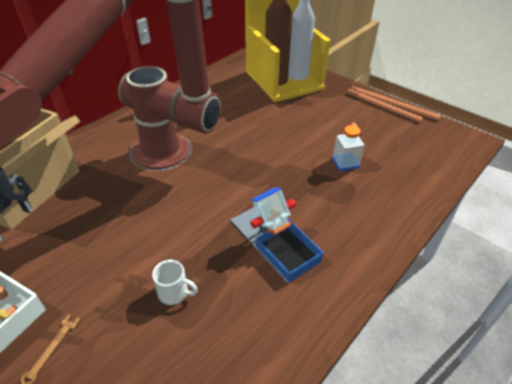

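View pics/top0.png

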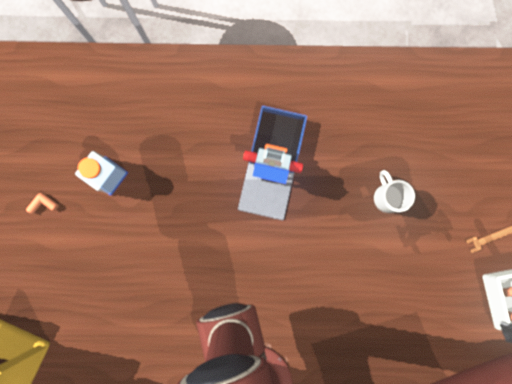

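The top view shows the bottle near (270,165), with its bumpers at about (249,156) and (298,167) and the tray pointing up the image, which is world +x. The spare is at about (100,172) and a mug at (394,195). In the scene view the bumpers are at about (291,203) and (257,222). Next I'll triangulate the red bumpers and check the result against the tray.

```bash
cat > h.py <<'E'
import numpy as np, cv2
from plant import manip
def cam(n):
    c=manip.camera_model(n); R=cv2.Rodrigues(c["rvec"])[0]; return c,R,np.array(c["tvec"]).ravel()
def ray(n,u,v):
    c,R,t=cam(n)
    K=np.array([[c["fx"],0,c["cx"]],[0,c["fy"],c["cy"]],[0,0,1]])
    p=cv2.undistortPoints(np.array([[[u,v]]],float),K,np.array([c["k1"],0,0,0.]))[0,0]
    d=R.T@np.array([p[0],p[1],1]); return -R.T@t,d/np.linalg.norm(d)
def plane(n,u,v,z):
    o,d=ray(n,u,v); return o+d*(z-o[2])/d[2]
def tri(a,b):
    A=np.zeros((3,3));y=np.zeros(3);L=[]
    for n,u,v in((("scene",)+tuple(a)),(("top",)+tuple(b))):
        o,d=ray(n,u,v);P=np.eye(3)-np.outer(d,d);A+=P;y+=P@o;L.append((o,P))
    x=np.linalg.solve(A,y);return x,[np.linalg.norm(P@(x-o)) for o,P in L]
def proj(n,p):
    c,R,t=cam(n);q=R@np.array(p)+t;x,y=q[:2]/q[2];k=1+c["k1"]*(x*x+y*y)
    return np.array([c["fx"]*x*k+c["cx"],c["fy"]*y*k+c["cy"]])
E
python3 - <<'E'
from h import *
I={n:cv2.imread(f"pics/{n}0.png") for n in("scene","top")}
win={"scene":(225,180,330,285),"top":(225,95,320,225)}
for n in I:
    x0,y0,x1,y1=win[n]; h=cv2.cvtColor(I[n],cv2.COLOR_BGR2HSV)
    b,g,r=[I[n][...,i].astype(int) for i in range(3)]
    m=((r>150)&(g<70)&(b<80)).astype(np.uint8); 
    z=np.zeros_like(m);z[y0:y1,x0:x1]=m[y0:y1,x0:x1]
    k,l,s,c=cv2.connectedComponentsWithStats(z)
    for i in range(1,k):
        if s[i,4]>5:print(n,"red",s[i],c[i].round(1))
    cv2.imwrite(f"pics/{n}_z.png",cv2.resize(I[n][y0:y1,x0:x1],None,fx=5.5 if n=="scene" else 4.5,fy=5.5 if n=="scene" else 4.5,interpolation=cv2.INTER_CUBIC))
    print(win[n])
E
```

```text
scene red [287 199   9   8  54] [291.  202.2]
scene red [252 218  10   7  50] [256.8 221.2]
(225, 180, 330, 285)
top red [253 152   4   3   7] [254.3 153.1]
top red [247 159   7   3  12] [250.4 160. ]
top red [290 162  12  10  42] [293.9 167.8]
(225, 95, 320, 225)
```

```bash
python3 -c "
import cv2
print(cv2.imread('pics/scene_z.png').shape,cv2.imread('pics/top_z.png').shape)"
```

```text
(578, 578, 3) (585, 428, 3)
```

View pics/scene_z.png

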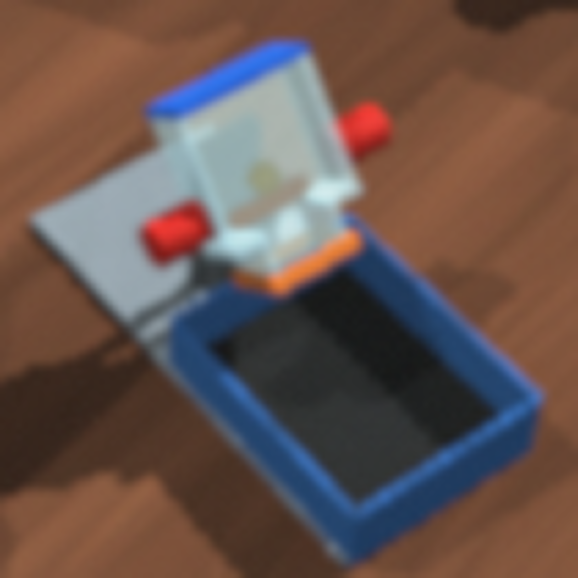

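View pics/top_z.png

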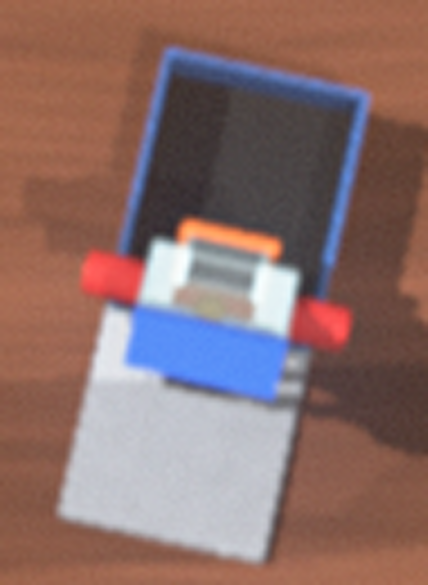

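The zooms show the bumper ends clearly. In the top view the left end is near zoom (87,270) and the right end near (345,330). In the scene view they are near (385,127) and (150,243). The copper stub lies across the neck with the brass ball just behind it.

```bash
python3 - <<'E'
from h import *
tz=lambda x,y:((x+.5)/4.5-.5+225,(y+.5)/4.5-.5+95)
sz=lambda x,y:((x+.5)/5.5-.5+225,(y+.5)/5.5-.5+180)
L=tri(sz(383,128),tz(87,271));R=tri(sz(151,241),tz(347,329));print(L,R)
Lp=plane("top",*tz(87,271),.111);Rp=plane("top",*tz(347,329),.111);print(Lp,Rp,np.linalg.norm(Lp-Rp))
# tray rim corners far
a=plane("top",*tz(170,50),.045);b=plane("top",*tz(367,96),.045);print("rim far",a,b,np.linalg.norm(a-b))
c=plane("scene",*sz(350,512),.045);d=plane("scene",*sz(540,400),.045);print("scene far rim R,L",c,d)
f=a-b;print("yaw from rim",np.degrees(np.arctan2(-f[0],f[1])))
f=Lp-Rp;print("yaw bumpers",np.degrees(np.arctan2(-f[0],f[1])))
f=L[0]-R[0];print("yaw tri",np.degrees(np.arctan2(-f[0],f[1])), (L[0]+R[0])/2,(Lp+Rp)/2)
# sides of tray / base plate
e=plane("top",*tz(60,517),.005);g=plane("top",*tz(267,562),.005);print("plate back",e,g)
f=e-g;print("yaw plate",np.degrees(np.arctan2(-f[0],f[1])))
f=a+b-e-g;print("yaw long",np.degrees(np.arctan2(f[1],f[0])))
print("spare cap", plane("top",90,167,.149),plane("scene",353,130,.149))
print("mug", plane("top",393,196,.08))
print(manip.state()["tool_pos"])
E
```

```text
(array([0.60728402, 0.02969348, 0.11223216]), [np.float64(0.0006689402179420918), np.float64(0.0006689402179423843)]) (array([ 0.57379595, -0.11858134,  0.11998143]), [np.float64(0.000680306051407763), np.float64(0.0006803060514077566)])
[0.60700327 0.02927568 0.111     ] [ 0.57568045 -0.11910012  0.111     ] 0.15164596087649973
rim far [ 0.75656866 -0.01757713  0.045     ] [ 0.72952741 -0.1379994   0.045     ] 0.1234210369653881
scene far rim R,L [ 0.72251991 -0.13666524  0.045     ] [ 0.75283415 -0.01605631  0.045     ]
yaw from rim -12.656035061860882
yaw bumpers -11.920382429992744
yaw tri -12.726800635993198 [ 0.59053998 -0.04444393  0.11610679] [ 0.59134186 -0.04491222  0.111     ]
plate back [0.47228289 0.0460843  0.005     ] [ 0.44634478 -0.08197797  0.005     ]
yaw plate -11.449960075393028
yaw long -11.909522739675104
spare cap [0.56406585 0.40734106 0.149     ] [0.56288509 0.4133501  0.149     ]
mug [ 0.50919391 -0.36088039  0.08      ]
[ 0.23152588 -0.57986795  0.19889116]
```

```bash
python3 - <<'E'
from h import *
from scipy.spatial.transform import Rotation as R
q=manip.state()["tool_rot"];r=R.from_quat(np.r_[q[1:],q[0]]);print(r.as_matrix().round(3))
B=R.from_euler('z',-12,degrees=True).as_matrix();bx,by=B[:,0],B[:,1];c=np.array([.5915,-.0448,0])
for t in (30,45,60):
  t=np.radians(t)
  y=np.sin(t)*by-np.cos(t)*np.array([0,0,1])   # finger direction leaning toward bottle +y
  for s in(1,-1):
    z=s*bx; x=np.cross(y,z); M=np.c_[x,y,z]
    d=R.from_matrix(M)*r.inv(); print(np.degrees(t),s,(np.degrees(d.as_rotvec())/6).round(2))
  for s in(1,-1):
    x=s*bx; z=np.cross(x,y); M=np.c_[x,y,z]
    d=R.from_matrix(M)*r.inv(); print(np.degrees(t),"open||push",s,(np.degrees(d.as_rotvec())/6).round(2))
print("right end",c-.076*by,"standoff100",c-.176*by, by,bx)
E
```

```text
[[-0.929 -0.     0.371]
 [-0.371  0.002 -0.929]
 [-0.    -1.    -0.002]]
29.999999999999996 1 [ 3.96 -3.36  9.15]
29.999999999999996 -1 [  3.91   4.68 -20.06]
29.999999999999996 open||push 1 [ 0.56 -6.62 23.66]
29.999999999999996 open||push -1 [ 5.04  0.43 -5.5 ]
45.0 1 [ 5.95 -5.04  8.87]
45.0 -1 [  5.85   6.97 -19.36]
45.0 open||push 1 [ 0.84 -9.84 22.76]
45.0 open||push -1 [ 7.56  0.65 -5.33]
59.99999999999999 1 [ 7.92 -6.7   8.47]
59.99999999999999 -1 [  7.74   9.21 -18.37]
59.99999999999999 open||push 1 [  1.1  -12.96  21.52]
59.99999999999999 open||push -1 [10.08  0.86 -5.1 ]
right end [ 0.57569871 -0.11913922  0.        ] standoff100 [ 0.55490754 -0.21695398  0.        ] [0.20791169 0.9781476  0.        ] [ 0.9781476  -0.20791169 -0.        ]
```

```bash
python3 -m jog '{"offset":[[0.54,0.6,0],[0.54,0.6,0],[0.54,0.6,0],[0.54,0.6,0],[0.54,0.6,0],[0.54,0.6,0],[0.54,0.6,0],[0.54,0.6,0],[0.54,0.6,0],[0.54,0.6,0],[0.54,0.6,0],[0.54,0.6,0]],"angular":[[0.5,-0.42,0.74],[0.5,-0.42,0.74],[0.5,-0.42,0.74],[0.5,-0.42,0.74],[0.5,-0.42,0.74],[0.5,-0.42,0.74],[0.5,-0.42,0.74],[0.5,-0.42,0.74],[0.5,-0.42,0.74],[0.5,-0.42,0.74],[0.5,-0.42,0.74],[0.5,-0.42,0.74]],"jaw":[0,0,0,0,0,0,0,0,0,0,0,0]}'
cat > st.py <<'E'
from h import *
from scipy.spatial.transform import Rotation as R
B=R.from_euler('z',-12,degrees=True).as_matrix();c=np.array([.5915,-.0448,0])
s=manip.state();q=s["tool_rot"];r=R.from_quat(np.r_[q[1:],q[0]])
print("t",s["time"],"tcp in bottle mm",(1000*B.T@(s["tool_pos"]-c)).round(1),"F bottle",(B.T@s["contact_force"]).round(2),"w",round(s["gripper_width"],3))
print("axes in bottle\n",(B.T@r.as_matrix()).round(2),"q",s["joint_pos"].round(2))
E
python3 st.py
```

```text
time: 1.3
tool_pos: [0.5564, -0.2192, 0.1996]
tool_rot: [0.623, -0.2, 0.678, -0.334]
contact_force: [-0.6, -0.0, 0.5]
gripper_width: -0.003
t 1.3 tcp in bottle mm [   1.9 -177.9  199.6] F bottle [-0.6  -0.15  0.48] w -0.003
axes in bottle
 [[ 0.   -0.    1.  ]
 [-0.7   0.71  0.  ]
 [-0.71 -0.7   0.  ]] q [-0.82  0.23  1.58  0.64  1.81 -0.61]
```

```bash
python3 -m jog '{"offset":[[-0.02,0,-0.48],[-0.02,0,-0.48],[0,0,-0.48],[0,0,-0.46],[0.07,0.34,0],[0.07,0.34,0],[0.07,0.34,0],[0.07,0.34,0],[0,0,0],[0,0,0]],"angular":[[0,0,0],[0,0,0],[0,0,0],[0,0,0],[0,0,0],[0,0,0],[0,0,0],[0,0,0],[0,0,0],[0,0,0]],"jaw":[0,0,0,0,0,0,0,0,0,0]}'
python3 st.py
python3 - <<'E'
from h import *
o=[]
for n,(x0,y0,x1,y1) in {"scene":(190,150,330,285),"top":(220,90,345,225)}.items():
    o.append(cv2.resize(manip.grab_frame(n)[y0:y1,x0:x1],(390,390),interpolation=cv2.INTER_CUBIC))
cv2.imwrite("pics/a1.png",np.hstack(o))
E
```

```text
time: 2.3
tool_pos: [0.568, -0.1519, 0.1058]
tool_rot: [0.623, -0.201, 0.678, -0.336]
contact_force: [0.6, -0.0, 0.7]
gripper_width: -0.0
t 2.3 tcp in bottle mm [  -0.7 -109.6  105.8] F bottle [0.61 0.11 0.68] w -0.0
axes in bottle
 [[ 0.   -0.    1.  ]
 [-0.71  0.71  0.  ]
 [-0.71 -0.71  0.  ]] q [-0.73  0.26  1.71  0.66  1.62 -0.64]
```

View pics/a1.png

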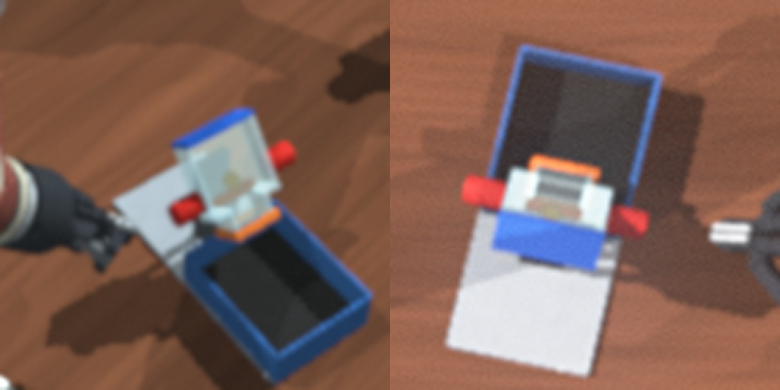

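The fingers are lined up with the right bumper's axis. The tip shows at zoom (712,232) and the bumper end at (648,222), a wider gap than the TCP reading implies, so I'll check where the TCP projects.

```bash
python3 - <<'E'
from h import *
p=manip.state()["tool_pos"];by=np.array([.208,.978,0])
I={n:manip.grab_frame(n) for n in("scene","top")}
o=[]
for n,(x0,y0,x1,y1) in {"scene":(190,180,270,260),"top":(270,130,350,210)}.items():
    a=cv2.resize(I[n][y0:y1,x0:x1],(390,390),interpolation=cv2.INTER_CUBIC)
    for z,col in((p,(0,255,0)),(np.array([.5757,-.1191,.111]),(255,255,0))):
        u=(proj(n,z)-[x0,y0]+.5)*390/80;print(n,proj(n,z));cv2.circle(a,tuple(int(v) for v in u),4,col,1)
    o.append(a)
cv2.imwrite("pics/a2.png",np.hstack(o))
E
```

```text
scene [242.51705616 232.64722385]
scene [252.65675384 225.95406982]
top [314.5892157  171.21087724]
top [301.72220271 167.71465862]
```

View pics/a2.png

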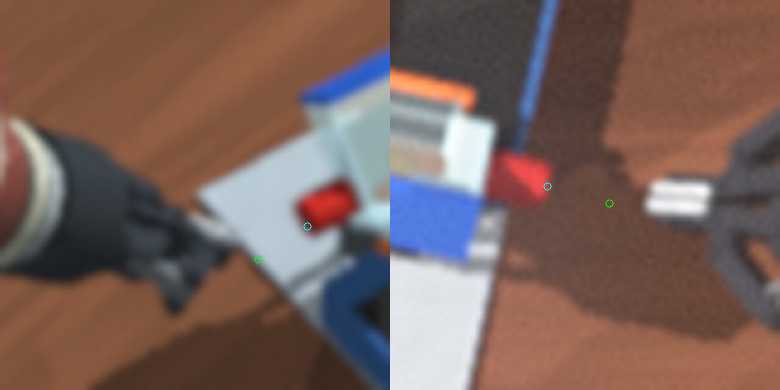

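```bash
python3 - <<'E'
from h import *
B=cv2.Rodrigues(np.array([0,0,np.radians(-12)]))[0];c=np.array([.5915,-.0448,0])
for s,t in (((239.1,229.5),(322.9,170.6)),((239.1,228.5),(322.9,170.6))):
    x,e=tri(s,t);print((1000*B.T@(x-c)).round(1),e)
E
```

```text
[   2.1 -125.9  132. ] [np.float64(0.002094871502699465), np.float64(0.002094871502699545)]
[   1.5 -125.5  135.4] [np.float64(0.0021245597621191888), np.float64(0.002124559762118933)]
```

```bash
python3 - <<'E'
from h import *
p=manip.state()["tool_pos"]
I={n:manip.grab_frame(n) for n in("scene","top")}
o=[]
for n,(x0,y0,x1,y1) in {"scene":(210,205,260,255),"top":(295,145,345,195)}.items():
    a=I[n][y0:y1,x0:x1].astype(float)
    a=(255*np.clip(a/200,0,1)**.6).astype(np.uint8)
    o.append(cv2.resize(a,(400,400),interpolation=cv2.INTER_NEAREST))
    u=(proj(n,p)-[x0,y0]+.5)*8;cv2.circle(o[-1],tuple(int(v) for v in u),4,(0,255,0),1)
cv2.imwrite("pics/a3.png",np.hstack(o))
E
```

```text
(no output)
```

View pics/a3.png

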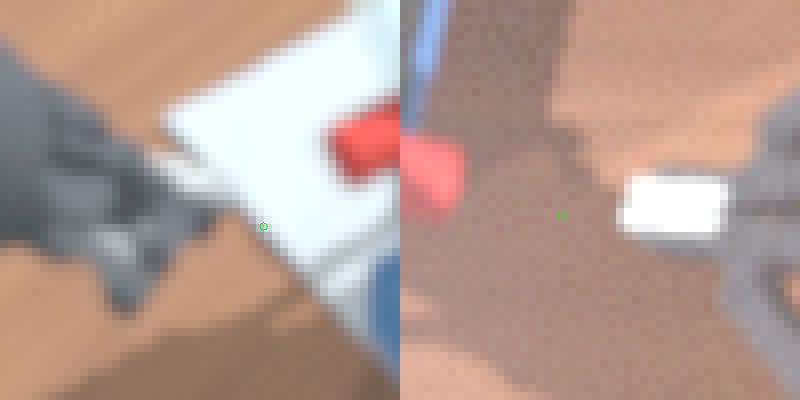

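```bash
python3 - <<'E'
from h import *
p=np.array([.2315,-.5799,.1989])
for n in("scene","top"):
    print(n,proj(n,p),proj(n,p+[0,0,.013]),proj(n,p+[0,0,.033]))
n="scene";x0,y0,x1,y1=0,160,60,220
a=cv2.imread("pics/scene0.png")[y0:y1,x0:x1].astype(float)
a=(255*np.clip(a/200,0,1)**.6).astype(np.uint8)
a=cv2.resize(a,(540,540),interpolation=cv2.INTER_NEAREST)
for dz in (0,.0187,.04):
    u=(proj(n,p+[0,0,dz])-[x0,y0]+.5)*9;cv2.circle(a,tuple(int(v) for v in u),4,(0,255,0),1)
cv2.imwrite("pics/a4.png",a)
E
```

```text
scene [ 20.25316624 237.50463682] [ 18.1558549  234.05316637] [ 14.85013752 228.61902917]
top [509.26305037 314.95619048] [512.6950578  316.04661214] [518.15979322 317.78304666]
```

View pics/a4.png

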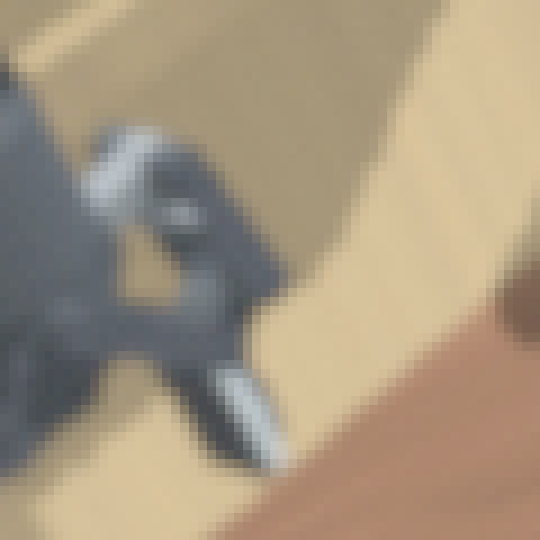

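```bash
python3 - <<'E'
from h import *
p=np.array([.2315,-.5799,.1989]);z=np.array([.371,-.929,0])
for n in("scene",):
  for k in(-1,1):
    for h in(.013,.04): print(k,h,proj(n,p+k*.0427*z+[0,0,h]), (proj(n,p+k*.0427*z+[0,0,h])-[0,160]+.5)*9)
print(proj("scene",[0,0,0]),proj("top",[0,0,0]))
# mouth check
B=cv2.Rodrigues(np.array([0,0,np.radians(-12)]))[0];c=np.array([.5915,-.0448,0])
for q in ([.158,.065,.045],[.158,-.065,.045],[0,.076,.111],[0,-.076,.111],[-.021,.042,.167],[-.021,-.042,.167]): 
    w=c+B@np.array(q);print(q,((proj("scene",w)-[225,180]+.5)*5.5).round(),((proj("top",w)-[225,95]+.5)*4.5).round())
E
```

```text
-1 0.013 [ 30.89303867 221.5199707 ] [282.53734801 558.17973628]
-1 0.04 [ 26.77446401 214.13036773] [245.4701761  491.67330956]
1 0.013 [  4.59961041 247.3656327 ] [ 45.89649365 790.79069427]
1 0.04 [ -0.29397117 240.02499825] [  1.85425946 724.72498428]
[160.42533487 150.64408015] [252.05915666 386.11209702]
[0.158, 0.065, 0.045] [553. 405.] [165.  46.]
[0.158, -0.065, 0.045] [361. 530.] [373.  92.]
[0, 0.076, 0.111] [382. 130.] [ 87. 271.]
[0, -0.076, 0.111] [155. 256.] [348. 329.]
[-0.021, 0.042, 0.167] [314.  60.] [137. 303.]
[-0.021, -0.042, 0.167] [185. 127.] [289. 337.]
```

The tip in the pictures lies about 20–25 mm behind the reported TCP, in both views. A TCP height near 0.095 puts the fingertip on the bumper face whichever is right, and force will show the contact. I'll creep in from here.

```bash
python3 -m jog '{"offset":[[0,0,-0.1],[0,0,-0.1],[0.04,0.2,0],[0.04,0.2,0],[0,0,0],[0,0,0]],"angular":[[0,0,0],[0,0,0],[0,0,0],[0,0,0],[0,0,0],[0,0,0]],"jaw":[0,0,0,0,0,0]}'; python3 st.py | head -1
python3 -m jog '{"offset":[[0.02,0.1,0],[0,0,0],[0,0,0]],"angular":[[0,0,0],[0,0,0],[0,0,0]],"jaw":[0,0,0]}' >/dev/null; python3 st.py | head -1
```

```text
time: 3.2
tool_pos: [0.5718, -0.1318, 0.0951]
tool_rot: [0.622, -0.201, 0.678, -0.335]
contact_force: [-0.7, -0.0, 0.4]
gripper_width: -0.001
t 3.2 tcp in bottle mm [ -1.2 -89.2  95.1] F bottle [-0.68 -0.17  0.45] w -0.001
t 3.5 tcp in bottle mm [ -1.2 -84.7  95.1] F bottle [ 0.16 -0.    0.48] w 0.002
```

```bash
python3 -m jog '{"offset":[[0.02,0.1,0],[0,0,0],[0,0,0]],"angular":[[0,0,0],[0,0,0],[0,0,0]],"jaw":[0,0,0]}' >/dev/null; python3 st.py | head -1
python3 -m jog '{"offset":[[0.02,0.1,0],[0,0,0],[0,0,0]],"angular":[[0,0,0],[0,0,0],[0,0,0]],"jaw":[0,0,0]}' >/dev/null; python3 st.py | head -1
```

```text
t 3.8 tcp in bottle mm [ -1.3 -79.5  95. ] F bottle [ 0.54 -0.16  0.13] w -0.003
t 4.1 tcp in bottle mm [ -1.4 -74.4  95. ] F bottle [ 0.82 -0.8   0.14] w -0.005
```

```bash
python3 -m jog '{"offset":[[0.02,0.1,0],[0,0,0],[0,0,0]],"angular":[[0,0,0],[0,0,0],[0,0,0]],"jaw":[0,0,0]}' >/dev/null; python3 st.py | head -1
python3 - <<'E'
from h import *
o=[]
for n,(x0,y0,x1,y1) in {"scene":(205,165,305,265),"top":(230,115,330,215)}.items():
    o.append(cv2.resize(manip.grab_frame(n)[y0:y1,x0:x1],(400,400),interpolation=cv2.INTER_CUBIC))
cv2.imwrite("pics/b1.png",np.hstack(o))
E
```

```text
t 4.4 tcp in bottle mm [ -1.4 -69.3  95. ] F bottle [-0.16  0.97  0.77] w 0.002
```

View pics/b1.png

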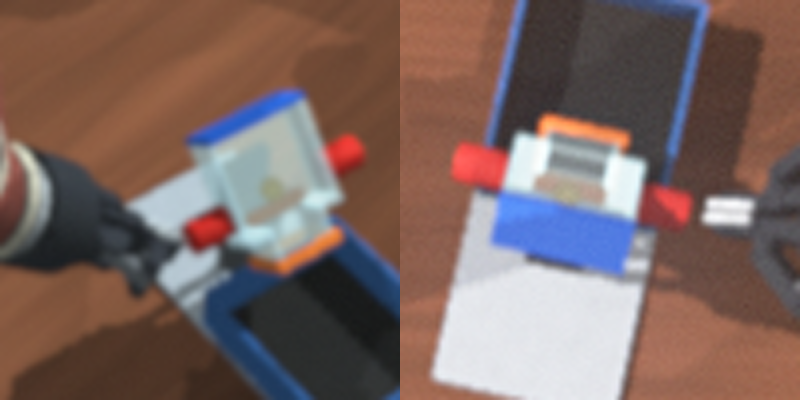

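There is still no contact. The pad tip is at top zoom (703,208) and the bumper end at (690,208), so about 8 mm remains, and the heights match in the scene view. The visible tip is the real one, so I'll continue.

```bash
python3 -m jog '{"offset":[[0.02,0.1,0],[0,0,0],[0,0,0]],"angular":[[0,0,0],[0,0,0],[0,0,0]],"jaw":[0,0,0]}' >/dev/null; python3 st.py | head -1
python3 -m jog '{"offset":[[0.02,0.1,0],[0,0,0],[0,0,0]],"angular":[[0,0,0],[0,0,0],[0,0,0]],"jaw":[0,0,0]}' >/dev/null; python3 st.py | head -1
```

```text
t 4.8 tcp in bottle mm [ -1.5 -64.2  95. ] F bottle [-0.49 -0.79 -0.24] w 0.0
t 5.1 tcp in bottle mm [ -1.5 -59.3  95. ] F bottle [ 0.8  -0.33  0.13] w -0.001
```

```bash
python3 -m jog '{"offset":[[0.02,0.1,0],[0,0,0],[0,0,0]],"angular":[[0,0,0],[0,0,0],[0,0,0]],"jaw":[0,0,0]}' >/dev/null; python3 st.py | head -1

```

```text
t 5.4 tcp in bottle mm [ -1.5 -54.1  95.3] F bottle [ 1.24 -1.41  1.16] w 0.004
```

```bash
python3 -m jog '{"offset":[[0.02,0.1,0],[0,0,0],[0,0,0]],"angular":[[0,0,0],[0,0,0],[0,0,0]],"jaw":[0,0,0]}' >/dev/null; python3 st.py | head -1
python3 -m jog '{"offset":[[0.02,0.1,0],[0,0,0],[0,0,0]],"angular":[[0,0,0],[0,0,0],[0,0,0]],"jaw":[0,0,0]}' >/dev/null; python3 st.py | head -1

```

```text
t 5.7 tcp in bottle mm [ -1.4 -49.   95.3] F bottle [ 0.84 -2.96  1.96] w 0.004
t 6.0 tcp in bottle mm [ -1.4 -44.   95.3] F bottle [ 0.62 -3.14  2.43] w 0.003
```

```bash
python3 - <<'E'
from h import *
o=[]
for n,(x0,y0,x1,y1) in {"scene":(205,165,305,265),"top":(230,115,330,215)}.items():
    o.append(cv2.resize(manip.grab_frame(n)[y0:y1,x0:x1],(400,400),interpolation=cv2.INTER_CUBIC))
cv2.imwrite("pics/b2.png",np.hstack(o))
E
```

```text
(no output)
```

View pics/b2.png

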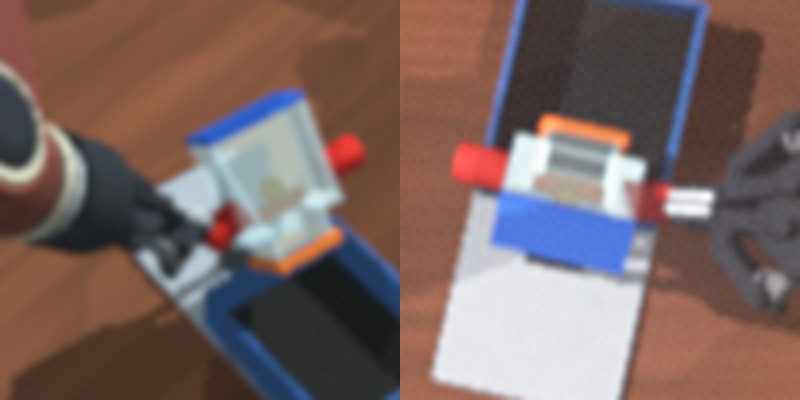

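The bumper is being pressed squarely, with its end now near top zoom (668,202) and the force rising evenly. I'll push on.

```bash
python3 -m jog '{"offset":[[0.02,0.1,0],[0,0,0],[0,0,0]],"angular":[[0,0,0],[0,0,0],[0,0,0]],"jaw":[0,0,0]}' >/dev/null; python3 st.py | head -1
python3 -m jog '{"offset":[[0.01,0.05,0],[0,0,0],[0,0,0]],"angular":[[0,0,0],[0,0,0],[0,0,0]],"jaw":[0,0,0]}' >/dev/null; python3 st.py | head -1
python3 - <<'E'
from h import *
o=[]
for n,(x0,y0,x1,y1) in {"scene":(205,175,335,305),"top":(220,95,330,205)}.items():
    o.append(cv2.resize(manip.grab_frame(n)[y0:y1,x0:x1],(400,400),interpolation=cv2.INTER_CUBIC))
cv2.imwrite("pics/b3.png",np.hstack(o))
E
```

```text
t 6.4 tcp in bottle mm [ -1.5 -39.2  95.2] F bottle [ 1.6  -5.31  2.49] w -0.002
t 6.7 tcp in bottle mm [ -1.5 -36.8  95.1] F bottle [ 0.92 -4.57  1.43] w -0.0
```

View pics/b3.png

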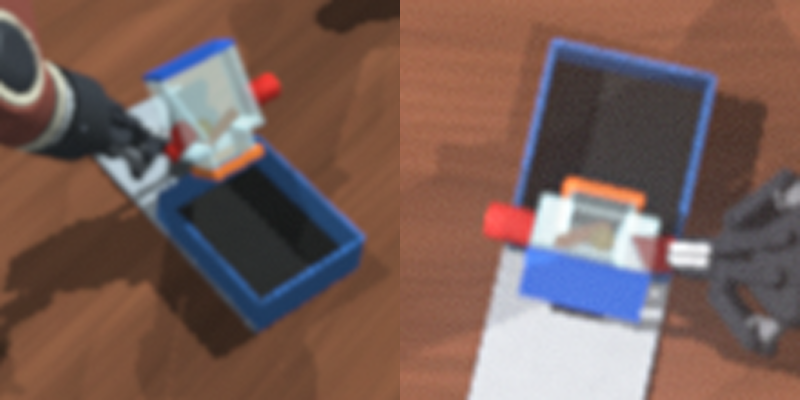

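The stub has swung diagonally, with the ball beside it at about (602,240). I'll push slightly more and then draw back to let it slide.

```bash
python3 -m jog '{"offset":[[0.01,0.04,0],[0,0,0],[0,0,0]],"angular":[[0,0,0],[0,0,0],[0,0,0]],"jaw":[0,0,0]}' >/dev/null; python3 st.py | head -1
python3 -m jog '{"offset":[[-0.1,-0.48,0],[-0.1,-0.48,0],[0,0,0],[0,0,0],[0,0,0],[0,0,0]],"angular":[[0,0,0],[0,0,0],[0,0,0],[0,0,0],[0,0,0],[0,0,0]],"jaw":[0,0,0,0,0,0]}' >/dev/null; python3 st.py | head -1
python3 - <<'E'
from h import *
o=[]
for n,(x0,y0,x1,y1) in {"scene":(205,175,335,305),"top":(220,95,330,205)}.items():
    o.append(cv2.resize(manip.grab_frame(n)[y0:y1,x0:x1],(400,400),interpolation=cv2.INTER_CUBIC))
cv2.imwrite("pics/b4.png",np.hstack(o))
E
```

```text
t 7.1 tcp in bottle mm [ -1.4 -34.8  95.1] F bottle [ 0.64 -6.29  1.89] w 0.001
t 7.7 tcp in bottle mm [ -2.1 -82.1  94.7] F bottle [ 0.6  -0.06 -0.2 ] w -0.001
```

View pics/b4.png

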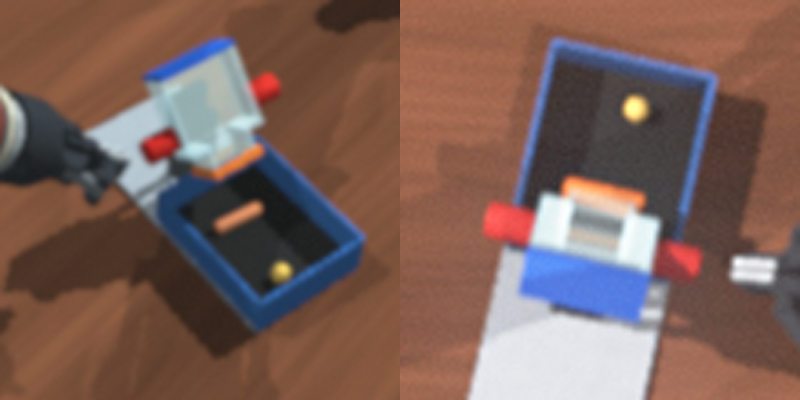

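Both parts appear to be out. The ball is in the tray at top zoom (635,108), and the stub is at scene zoom (240,216). I'll draw back, let them settle and measure.

```bash
python3 -m jog '{"offset":[[-0.1,-0.48,0.2],[-0.1,-0.48,0.3],[0,0,0.3],[0,0,0],[0,0,0],[0,0,0],[0,0,0],[0,0,0],[0,0,0],[0,0,0]],"angular":[[0,0,0],[0,0,0],[0,0,0],[0,0,0],[0,0,0],[0,0,0],[0,0,0],[0,0,0],[0,0,0],[0,0,0]],"jaw":[0,0,0,0,0,0,0,0,0,0]}' >/dev/null; python3 st.py | head -1
python3 - <<'E'
from h import *
o=[];I={n:manip.grab_frame(n) for n in("scene","top")}
for n in I: cv2.imwrite(f"pics/{n}_c1.png",I[n])
for n,(x0,y0,x1,y1) in {"scene":(235,205,315,285),"top":(235,100,315,180)}.items():
    o.append(cv2.resize(I[n][y0:y1,x0:x1],(400,400),interpolation=cv2.INTER_CUBIC))
cv2.imwrite("pics/c1.png",np.hstack(o))
E
```

```text
t 8.8 tcp in bottle mm [  -1.4 -132.2  134.8] F bottle [-0.25  0.1   0.53] w 0.006
```

View pics/c1.png

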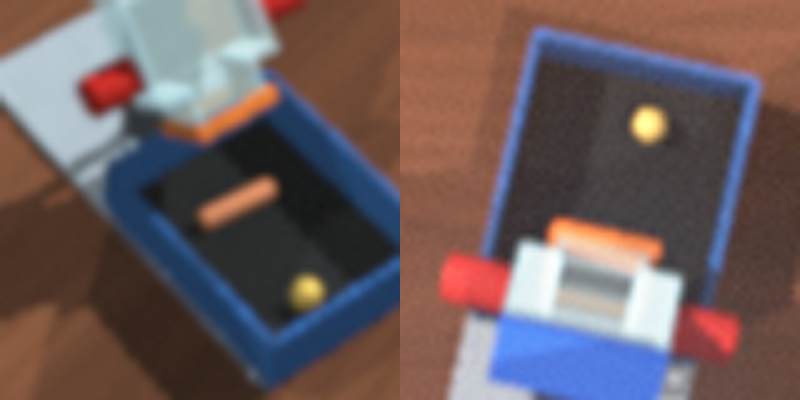

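View pics/scene_c1.png

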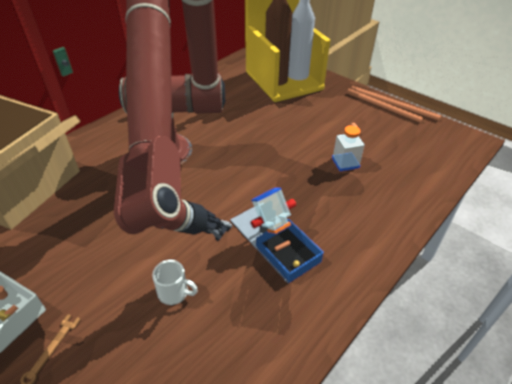

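The spare is unmoved at (349,148). The stub lies on the tray floor at scene zoom (238,202), and the ball is near the far end. I'll compute their bottle-frame positions and check they have stopped moving.

```bash
python3 -m jog '{"offset":[[0,0,0],[0,0,0],[0,0,0],[0,0,0],[0,0,0],[0,0,0],[0,0,0],[0,0,0]],"angular":[[0,0,0],[0,0,0],[0,0,0],[0,0,0],[0,0,0],[0,0,0],[0,0,0],[0,0,0]],"jaw":[0,0,0,0,0,0,0,0]}' >/dev/null
python3 - <<'E'
from h import *
B=cv2.Rodrigues(np.array([0,0,np.radians(-12)]))[0];c=np.array([.5915,-.0448,0])
f=lambda w:(1000*B.T@(w-c)).round(0)
u=lambda x,x0:(x+.5)/5-.5+x0
print("stub",f(plane("scene",u(238,235),u(202,205),.012)))
print("ball",f(plane("scene",u(308,235),u(292,205),.015)),f(plane("top",u(248,235),u(125,100),.015)),f(tri((u(308,235),u(292,205)),(u(248,235),u(125,100)))[0]))
w=c+B@np.array([.04,0,.012]);print("stub px in top if at 40:",proj("top",w), (proj("top",w)-[235,100]+.5)*5)
I={n:manip.grab_frame(n) for n in("scene","top")}
for n,(x0,y0,x1,y1) in {"scene":(235,205,325,285),"top":(235,100,315,180)}.items():
    a=cv2.imread(f"pics/{n}_c1.png");d=cv2.absdiff(I[n],a)[y0:y1,x0:x1].max(2);print(n,"diff",d.max(),(d>25).sum())
x=cv2.imread("pics/scene0.png");d=cv2.absdiff(I["scene"],x)[118:175,325:372].max(2);print("spare diff",d.max())
x=cv2.imread("pics/top0.png");d=cv2.absdiff(I["top"],x)[145:200,70:130].max(2);print("spare diff top",d.max())
E
python3 st.py|head -1
```

```text
stub [44.  2. 12.]
ball [120.  -8.  15.] [125.  -9.  15.] [123. -10.  20.]
stub px in top if at 40: [274.29380327 153.33041049] [198.96901636 269.15205245]
scene diff 4 0
top diff 11 0
spare diff 22
spare diff top 26
t 9.8 tcp in bottle mm [  -1.3 -132.3  135. ] F bottle [ 0.87 -0.73 -0.69] w -0.001
```

```bash
python3 -c "
from plant import manip
print(manip.job_done())"
```

```text
the job is handed in; nothing more can be done
None
```

I pressed the bottle's right red bumper once with the shut fingertips. The stub came off the shoulder, both pieces dropped into the blue tray, and I drew back and handed the job in at about 9.8 s. The force readings during the press peaked at about 6.5 N.

**Last checks (positions in the bottle frame):**
- **Stub:** it lies at x ≈ 44 mm, y ≈ 2 mm, inside the tray. This comes from the scene camera only, assuming it lies flat on the tray floor, because the bottle hides it from the top camera.
- **Ball:** it is at x ≈ 120–125 mm, y ≈ -9 mm, about 15–20 mm above the bench, and both cameras agree.
- **At rest:** two pictures about 1 s apart showed no movement in the tray.
- **Spare bottle:** it looks unchanged from the first pictures, upright and in place.
- **Robot:** the fingers are about 50 mm clear of the bumper, and the force reading is at noise level.

**What disagreed:**
- **Fingertips:** they appeared about 20–25 mm behind the reported TCP in both views, and bumper contact came about that much later than the reported TCP implied. I set the push depth by force and pictures instead.
- **Cameras:** the two views differed by about 4–9 mm on the bottle, more than the stated 2 mm calibration.

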